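Set and lock the depth stop of a drill stand

ROBOT

A 6-joint arm with a two-finger parallel gripper is mounted at the origin on the work surface. World frame = base frame: x ahead of the robot, y to its left, z up, the work surface at z = 0. Lengths are in m, angles in rad, forces in N, time in s.
With the tool pointing down it reaches from about 0.375 to 0.975 m from the base axis. Payload 3.8 kg.
Tool frame: the origin (TCP) lies midway between the tips of the shut fingers; the grasp point (between the pads) lies 19 mm behind it; z points along the fingers, y is the line along which they close (so a half turn about z gives the same grasp; the last joint's range is limited). The gripper opens to 85 mm and grips with 20 to 120 N. Pads are 22 mm wide; open, the fingers measure 114 mm over their backs; the gripper's body (76 mm by 85 mm) begins 54 mm behind the grasp point. The pads swing forward as they close: fully open they stand 13 mm farther back than shut.
Start: joints at [1.114, 0.264, 1.604, -0, 1.274, -0.037], TCP at [0.275, 0.616, 0.204] pointing down, gripper open.
Joint ranges: [-2.63, 2.63], [-0.94, 2.18], [0.31, 2.57], [-1.31, 4.45], [0, 2.66], [-2.55, 2.55]. Speed limits (rad/s): [2.57, 2.57, 3.14, 3.14, 3.14, 3.14].

INTERFACE

Orientations are given as a rotation vector (axis times angle).
In Python, from workcell import bot gives the robot as it stands.
- The arm moves only by the tool step_arm, never from a script. Its argument "motion" is a list of rows, each a list of 5 numbers: the finger opening in cm, from 0 to 8.54, then the shift along the tool's x, y, z in cm, then the turn about the tool's z in degrees. In form: [[claw, dx, dy, dz, twist], ...]. A call has 1 to 20 rows; each row is the pose to reach, as a shift and turn from the pose commanded when the call began, along the tool's axes at that moment; what a row does not reach only later rows make up. A row lasts 1/10 s, in which the tool goes at most 50 mm and 8.59 degrees, less where a joint would pass 70% of its speed; a pose out of reach is approached as far as the arm can. A call with a gripper value outside its range is refused whole. The fingers move at their own pace and stop on an object; "force" is the grip in N (left out, the last holds). Time passes only in rows, so rows that repeat a pose let the fingers close. It gives the time, the measured TCP pose, the force, the opening and the grip force at its end, in the units of the state.
- bot.read_state(): the state, without advancing time (a new reading comes with each control period).
- bot.read_camera(name): name is "scene" or "top"; returns (picture, depth): 480x640x3 uint8, red, green, blue; 480x640 float32, m along the optical axis (not along the pixel's ray), 0 where there is no reading.
- bot.calibration(name): a dict with "mtx" (3x3 intrinsics, pixels), "origin" and "orientation" of the camera in the world. Camera axes: x right, y up, looking along -z (the intrinsics and any distortion apply to the point x, -y, -z); pixel columns grow to the right and rows downward; lengths in m; the calibration is good to about 2 mm. A picture is of the moment at which its call begins. calibration takes no time and is no camera call.
- bot.finish_job(): hands the job in; it is judged then, once.
The state is a dict: "time": time; "q": joint angles; "joint_vel": joint speeds; "joint_torque": joint torques, N m; "tool_pos": TCP position; "tcp_rot": TCP orientation; "wrist_force": force on the tool from outside, world axes, zero at the start; "torque": the same for the moment, N m; "width": opening from 0.0 (shut) to 1.0 (fully open); "grip_force": force on a finger pad.
Only numpy, scipy, OpenCV 4.12 (cv2) and the standard library are available. Lean on these libraries where they do the work, as an engineer would, in place of code of your own. Each camera call takes 0.05 s, during which the arm holds its last target. There are 200 camera calls.

TASK

Set the depth stop of the drill stand to the wooden part in the vise: push the stop bar down until its foot rests on top of the part, pressing gently (well under 25 N on the part, and no hard shove on the lever either), and only then swing the clamp lever clockwise over its dead centre to its end stop, to lock the bar there. Leave the bar resting on the part with the clamp tight, let go of everything, and do not disturb the other things on the bench.

Things in the scene. Friction and masses are not known exactly. Their poses are not given: they have to be found in the camera images.
- drill_stand: grey cast drill stand fixed to the bench, no drill fitted: a base plate 200 x 260 x 18 mm, a steel column (32 mm thick, 268 mm high) at 115 mm to the +y side of the origin, and a bracket that reaches from the column to the stop bar, its underside 150 mm and its top 185 mm over the bench. Origin: on the bench, straight below the axis of the stop bar. x and y level, z up; it may be turned by up to about 0.4 rad
- depth_stop: upright square steel bar (12 mm) sliding in the bracket's end, with a springy rubber foot (24 mm diameter, yields about 0.1 mm per N) and a black round head (34 mm diameter, 20 mm high). Origin: centre of the foot's underside. Slides down 82 mm at most. Clamp open: it stays at any height by friction, slow pushing down takes about 3 N, lifting 9 N. Clamp locked: 15 to 20 N
- stop_head (a point): centre of the flat top of the stop bar's head, 157 mm above the foot's underside, 34 mm diameter; at the start about 0.28 to 0.30 m over the bench, with free space above
- clamp_lever (a joint): angle in rad about an upright pivot: 0 = open (lever points to the stand's -y), grows clockwise seen from above, end stop at 1.55 (to the stand's -x); starts at 0 to 0.35. Cam clamp: loose (1 to 2 N at the post) to about 1.0, then the cam bites on the bar (8 to 20 N at the post) until dead centre at 1.35; then it eases to the end stop. Locked well past dead centre; it may creep back if left short of it
- lever_post (a point): middle of the upright black post at the end of the clamp lever: 16 mm diameter, 50 mm high, from 190 to 240 mm over the bench, 75 mm from the pivot. The bar between pivot and post lies 190 to 200 mm over the bench
- lever_pivot (a point): point on the lever's upright pivot axis, at the height of the post's middle (215 mm over the bench); 30 mm to the stand's -y side of the bar axis
- vise: small steel vise fixed on the stand's base under the stop, 110 x 70 mm, jaws 45 mm high; origin at the centre of its underside, 18 mm over the bench. Its jaws hold the wooden part, a block with a flat top of 38 x 64 mm, centred on the vise. How far the block stands out of the jaws differs each time, 12 to 33 mm (top 75 to 96 mm over the bench), and is not reported: find it by touch
- bit_box: bystander: small grey box 34 x 62 x 20 mm on the stand's base; origin under its centre
- tape_measure: bystander: black tape measure 66 x 36 x 62 mm in front of the stand; origin under its centre
- screw_jar: bystander: jar with white cap, 60 mm diameter, 85 mm high, beside the stand below the lever; origin under its centre
- screwdriver: bystander: screwdriver lying on the bench
- wrench: bystander: wrench lying on the bench
- oil_can: bystander: white can 66 mm diameter, 110 mm high; origin under its centre
- hinge_carton: bystander: cardboard carton 100 x 70 x 45 mm; origin under its centre

How it is judged:
On the way, in this order (a step that is already met when the one before it is completed fails the run):
1. the stop's foot rests on the part (more than 1 N) while the clamp is still open (below 0.7 rad) (contact force between vise and depth_stop above 1 N and value of joint clamp_lever below 0.7 rad), for 0.2 s.
2. the clamp lever is swung tight (above 1.4 rad) with the stop still on the part (value of joint clamp_lever above 1.4 rad and contact force between vise and depth_stop above 0.3 N), for 0.2 s.
At the end, for the whole second after the job is handed in: the stop's foot rests on the wooden part (contact force above 0.3 N), the clamp lever is beyond 1.4 rad, both at rest, and the robot touches nothing (all of step 2 and linear speed of depth_stop below 0.01 m/s and velocity of joint clamp_lever between -0.05 and 0.05 rad/s).
It fails at once if the stop is pressed on the part with more than 25 N (contact force between vise and depth_stop above 25 N).
It fails at once if the lever is shoved with more than 40 N (contact force between the arm and clamp_lever above 40 N).
It fails at once if a bystander is moved by more than 20 mm (distance of any of bit_box, tape_measure, screw_jar, screwdriver, wrench, oil_can, hinge_carton from where it was at the start of the episode above 0.02 m).
It also fails if it takes over 58 s, if anything falls off the work surface, if the arm or the gripper's body presses on something with over 40 N, if the wrist force passes 120 N, or if a joint passes its speed limit or range.

## Working session

There is one attempt and no reset: what is moved stays moved. The work goes in short steps, Python scripts to look and compute and a tool call to move; the robot and the scene stay as the last step left them, time stands still between calls to the robot, and variables do not carry over. Pictures are saved under pics/ and viewed, at most 10 in all, crops included, and the job is handed in when it is done.

Besides the shell and the picture viewer there is one more tool, called after "Emit:" as name(argument=value, ...) on one line, values as JSON. step_arm: Moves the arm, as the interface text tells. Its arguments: {"type":"object","properties":{"motion":{"type":"array","items":{"type":"array","items":{"type":"number"}}},"force":{"type":"number"}},"required":["motion"]}

```bash
mkdir -p pics; cat > h.py <<'E'
import numpy as np,cv2
from workcell import bot
from scipy.spatial.transform import Rotation as R
def cal(n):
    c=bot.calibration(n);o=np.array(c['orientation'],float)
    Rm=R.from_rotvec(o).as_matrix() if o.size==3 else o.reshape(3,3)
    return np.array(c['mtx']),np.array(c['origin']),Rm,c
def cloud(n,d):
    K,o,Rm,_=cal(n);v,u=np.mgrid[:480,:640]
    p=np.stack([(u-K[0,2])/K[0,0]*d,-(v-K[1,2])/K[1,1]*d,-d],-1)
    return p@Rm.T+o
def onplane(n,u,v,z):
    K,o,Rm,_=cal(n);r=Rm@np.array([(u-K[0,2])/K[0,0],-(v-K[1,2])/K[1,1],-1]);return o+r*(z-o[2])/r[2]
E
python3 - <<'E'
from h import *
for n in ('scene','top'):
    im,d=bot.read_camera(n);cv2.imwrite(f'pics/{n}0.png',im[:,:,::-1]);np.save(n+'d.npy',d);np.save(n+'i.npy',im)
    print(cal(n)[3])
print(bot.read_state())
E
```

```text
{'mtx': array([[465.36527011,   0.        , 321.44811555],
       [  0.        , 465.36527011, 244.97110368],
       [  0.        ,   0.        ,   1.        ]]), 'origin': array([1.309121  , 0.10221524, 0.96010291]), 'orientation': array([0.57602317, 0.67400915, 1.58525204])}
{'mtx': array([[544.35254014,   0.        , 323.64801405],
       [  0.        , 544.35254014, 231.67494799],
       [  0.        ,   0.        ,   1.        ]]), 'origin': array([ 0.29984312, -0.01970782,  1.31997974]), 'orientation': array([ 0.17334358, -0.15473613, -1.43283445])}
{'time': 0.1, 'q': array([ 1.11413021e+00,  2.64706176e-01,  1.60525666e+00, -1.57857349e-05,
        1.27367701e+00, -3.68887066e-02]), 'joint_vel': array([ 1.66195063e-05, -1.12021700e-03, -2.94204441e-03,  2.26372074e-04,
        2.00462702e-03, -5.42464856e-04]), 'joint_torque': array([ 6.43069925e-04, -5.16709685e+01, -3.68587232e+01, -1.97436493e-04,
        6.33113828e-03, -5.28887568e-06]), 'tool_pos': array([0.27478416, 0.6157514 , 0.20245708]), 'tcp_rot': array([-0.65444553, -3.0721728 ,  0.00312361]), 'wrist_force': array([-0.41387855,  0.11534484, -0.30542626]), 'torque': array([ 0.01068619,  0.01585675, -0.00828981]), 'grip_force': 0.0, 'width': 0.9984379451245429}
```

View pics/scene0.png

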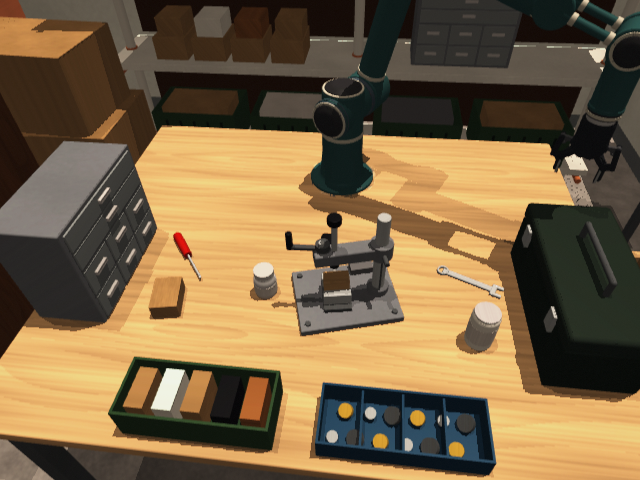

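View pics/top0.png

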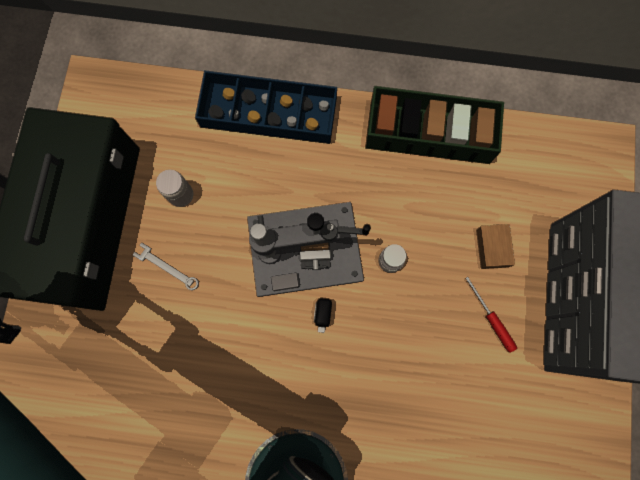

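The scene view shows the stop head at (334,220), the lever post at (289,240) and the column top at (384,218). In the top view they are at (316,220), (366,230) and (260,233). The jar at (393,257) sits below the lever, and the tape measure at (323,312) is on the robot side.

```bash
python3 - <<'E'
from h import *
P={}
for n in('top','scene'):
    c=cloud(n,np.load(n+'d.npy'));P[n]=c
def rep(name,n,u,v,w,zlo,zhi):
    q=P[n][v-w:v+w+1,u-w:u+w+1].reshape(-1,3);q=q[(q[:,2]>zlo)&(q[:,2]<zhi)]
    print(name,n,len(q),np.round(np.median(q,0),4),'midrange',np.round((q.min(0)+q.max(0))/2,4),np.round(np.ptp(q,axis=0),3))
rep('head','top',316,220,12,.27,.31);rep('head','scene',334,218,12,.272,.31)
rep('post','top',366,230,9,.225,.25);rep('post','scene',289,236,10,.205,.25)
rep('col','top',260,232,12,.255,.28);rep('col','scene',384,218,12,.26,.28)
rep('jar','top',393,257,15,.07,.1);rep('tape','top',323,310,15,.05,.07);rep('knob','top',331,228,5,.15,.26)
print(onplane('top',316,220,.29),onplane('top',366,230,.24),onplane('top',260,232,.268))
# base plate
q=P['top'].reshape(-1,3);m=(abs(q[:,2]-.018)<.006)&(q[:,0]>.4)&(q[:,0]<.85)&(abs(q[:,1])<.25)
im=np.load('topi.npy').reshape(-1,3).astype(int);m&=(im.max(1)-im.min(1)<25)&(im.max(1)<140)
r=cv2.minAreaRect(q[m][:,:2].astype(np.float32));print(r,m.sum())
E
```

```text
head top 246 [0.54   0.0272 0.2865] midrange [0.5412 0.0274 0.2827] [0.033 0.033 0.02 ]
head scene 180 [0.5499 0.0285 0.2849] midrange [0.5446 0.0282 0.2805] [0.034 0.032 0.017]
post top 54 [ 0.552  -0.0759  0.2383] midrange [ 0.5528 -0.0764  0.2353] [0.015 0.015 0.02 ]
post scene 94 [ 0.5594 -0.0743  0.227 ] midrange [ 0.5567 -0.0758  0.2233] [0.015 0.016 0.037]
col top 214 [0.5093 0.137  0.2675] midrange [0.5102 0.1375 0.2642] [0.032 0.03  0.017]
col scene 128 [0.5141 0.1382 0.2667] midrange [0.5126 0.1383 0.2649] [0.032 0.032 0.009]
jar top 427 [ 0.5309 -0.1546  0.0847] midrange [ 0.5319 -0.1552  0.0815] [0.052 0.052 0.022]
tape top 427 [ 0.3837 -0.0085  0.0601] midrange [ 0.3847 -0.0078  0.0597] [0.065 0.038 0.019]
knob top 121 [ 0.5478 -0.0046  0.2048] midrange [ 0.551  -0.0044  0.199 ] [0.029 0.024 0.039]
[0.5418837  0.02534527 0.29      ] [ 0.54634931 -0.07595745  0.24      ] [0.50828773 0.13273914 0.268     ]
((0.6654234528541565, -0.029202580451965332), (0.44765377044677734, 0.4877220690250397), 10.914566993713379) 4989
```

Emit:
step_arm(motion=[[0,0,0,-5,0],[0,0,0,-10,0],[0,-3,-3,-15.6,8],[0,-6,-5.5,-15.6,16],[0,-9,-8,-15.6,24],[0,-12,-11,-15.6,32],[0,-15,-13.5,-15.6,40],[0,-18,-16,-15.6,48],[0,-21,-18.5,-15.6,56],[0,-24,-21,-15.6,62.6],[0,-27,-24,-15.6,62.6],[0,-30,-26.5,-15.6,62.6],[0,-33,-29.3,-15.6,62.6],[0,-36,-32,-15.6,62.6],[0,-39,-34.5,-15.6,62.6],[0,-42,-37.2,-15.6,62.6],[0,-45,-39.9,-15.6,62.6],[0,-48.4,-42.9,-15.6,62.6],[0,-48.4,-42.9,-15.6,62.6],[0,-48.4,-42.9,-15.6,62.6]])

```text
time: 2.1
tool_pos: [0.5421, 0.0265, 0.3589]
tcp_rot: [-2.157, -2.281, 0.001]
wrist_force: [0.1, 0.8, 0.8]
width: 0.001
grip_force: 0.0
```

Emit:
step_arm(motion=[[0,0,0,3,0],[0,0,0,5,0],[0,0,0,6,0],[0,0,0,6.5,0],[0,0,0,6.8,0],[0,0,0,7,0],[0,0,0,7.2,0],[0,0,0,7.4,0],[0,0,0,7.6,0],[0,0,0,7.8,0],[0,0,0,8.0,0],[0,0,0,8.2,0],[0,0,0,8.4,0],[0,0,0,8.6,0],[0,0,0,8.8,0],[0,0,0,9.0,0],[0,0,0,9.2,0],[0,0,0,9.4,0],[0,0,0,9.6,0]])

```text
time: 4.0
tool_pos: [0.5422, 0.0274, 0.2635]
tcp_rot: [-2.156, -2.285, 0.0]
wrist_force: [0.2, -0.0, 0.1]
width: -0.0
grip_force: 0.0
```

```bash
python3 - <<'E'
from h import *
im,d=bot.read_camera('scene');cv2.imwrite('pics/s1.png',cv2.resize(im[150:310,220:430,::-1],None,fx=3,fy=3))
print(bot.read_state())
E
```

```text
{'time': 4.05, 'q': array([ 4.57132843e-03, -1.91168497e-02,  1.81059850e+00,  8.02359551e-06,
        1.35073103e+00, -5.38836370e-02]), 'joint_vel': array([-4.26653829e-04, -9.17837949e-05,  3.71013287e-03,  5.20135599e-04,
        8.47118871e-03, -7.55364621e-04]), 'joint_torque': array([ 7.92548410e-03, -3.73493314e+01, -3.84552848e+01,  6.35848774e-04,
       -2.57588702e-02,  1.18440485e-05]), 'tool_pos': array([0.54202244, 0.02738098, 0.26310021]), 'tcp_rot': array([-2.15526491e+00, -2.28507803e+00,  6.62487391e-04]), 'wrist_force': array([-0.8552579 ,  0.42495552, -0.7084296 ]), 'torque': array([ 0.05103447, -0.03342011,  0.01297962]), 'grip_force': 0.0, 'width': 1.164445375063132e-05}
```

View pics/s1.png

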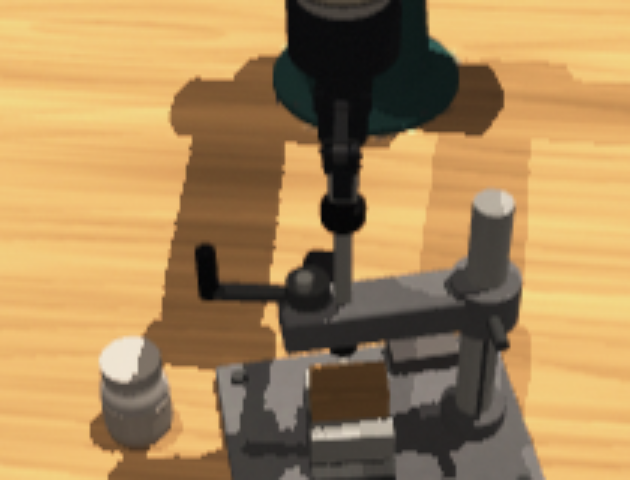

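The crop shows the fingertips at the head (crop (343,195)), but it is not clear whether the bar has moved. I'll compare the lower edge of the head before and after.

```bash
python3 - <<'E'
from h import *
im,d=bot.read_camera('scene')
old=cloud('scene',np.load('scened.npy'));new=cloud('scene',d)
oi=np.load('scenei.npy')
for v in range(196,252,3): print(v,[ (oi[v,334].tolist(),np.round(old[v,334],3).tolist()),(im[v,334].tolist(),np.round(new[v,334],3).tolist())])
E
```

```text
196 [([91, 68, 48], [0.119, -0.013, 0.001]), ([35, 34, 34], [0.596, 0.033, 0.385])]
199 [([119, 82, 49], [0.131, -0.012, -0.002]), ([54, 50, 49], [0.602, 0.034, 0.382])]
202 [([126, 89, 54], [0.146, -0.011, -0.002]), ([29, 27, 25], [0.604, 0.034, 0.377])]
205 [([121, 85, 51], [0.162, -0.009, -0.002]), ([15, 15, 15], [0.586, 0.032, 0.354])]
208 [([113, 78, 48], [0.179, -0.007, 0.0]), ([13, 13, 13], [0.554, 0.029, 0.319])]
211 [([111, 77, 46], [0.189, -0.006, -0.004]), ([11, 10, 12], [0.554, 0.029, 0.311])]
214 [([21, 18, 19], [0.537, 0.027, 0.287]), ([13, 13, 14], [0.554, 0.029, 0.302])]
217 [([19, 18, 18], [0.545, 0.028, 0.286]), ([28, 27, 26], [0.543, 0.028, 0.284])]
220 [([21, 19, 19], [0.553, 0.029, 0.284]), ([7, 6, 7], [0.556, 0.029, 0.286])]
223 [([7, 7, 6], [0.559, 0.03, 0.28]), ([7, 5, 7], [0.559, 0.03, 0.28])]
226 [([6, 5, 5], [0.558, 0.03, 0.271]), ([8, 8, 8], [0.557, 0.03, 0.27])]
229 [([66, 62, 57], [0.547, 0.029, 0.252]), ([67, 63, 58], [0.548, 0.029, 0.253])]
232 [([66, 62, 57], [0.548, 0.029, 0.243]), ([67, 64, 58], [0.544, 0.028, 0.24])]
235 [([66, 63, 58], [0.548, 0.029, 0.234]), ([67, 64, 58], [0.549, 0.029, 0.235])]
238 [([66, 62, 56], [0.547, 0.029, 0.223]), ([68, 64, 60], [0.547, 0.029, 0.223])]
241 [([66, 62, 57], [0.549, 0.029, 0.216]), ([67, 63, 58], [0.551, 0.029, 0.218])]
244 [([66, 62, 58], [0.549, 0.029, 0.206]), ([67, 64, 60], [0.545, 0.029, 0.202])]
247 [([64, 62, 55], [0.55, 0.029, 0.197]), ([66, 64, 57], [0.55, 0.029, 0.197])]
250 [([64, 61, 55], [0.548, 0.029, 0.186]), ([66, 63, 58], [0.55, 0.029, 0.187])]
```

The head hasn't moved and is still at about 0.286. The visible fingertips are a little above it, near 0.295, although the TCP reads 0.263. I'll go further down, guided by force.

Emit:
step_arm(motion=[[0,0,0,0.2,0],[0,0,0,0.4,0],[0,0,0,0.6,0],[0,0,0,0.8,0],[0,0,0,1.0,0]])

```text
time: 4.6
tool_pos: [0.5424, 0.0274, 0.2543]
tcp_rot: [2.155, 2.285, 0.001]
wrist_force: [-1.8, 1.1, 4.2]
width: 0.002
grip_force: 2.2
```

Emit:
step_arm(motion=[[0,0,0,0.2,0],[0,0,0,0.4,0],[0,0,0,0.6,0],[0,0,0,0.8,0],[0,0,0,1.0,0]])

```text
time: 5.1
tool_pos: [0.5423, 0.0274, 0.2435]
tcp_rot: [2.155, 2.285, 0.0]
wrist_force: [-1.8, -0.1, 4.4]
width: 0.001
grip_force: 2.1
```

```bash
python3 - <<'E'
from h import *
im,d=bot.read_camera('scene');cv2.imwrite('pics/s2.png',cv2.resize(im[170:290,260:410,::-1],None,fx=5,fy=5,interpolation=cv2.INTER_NEAREST))
new=cloud('scene',d)
for v in range(208,236,2): print(v,im[v,334].tolist(),np.round(new[v,334],3).tolist())
E
```

```text
208 [46, 44, 43] [0.606, 0.034, 0.363]
210 [28, 27, 26] [0.604, 0.034, 0.356]
212 [19, 18, 18] [0.591, 0.033, 0.339]
214 [12, 12, 12] [0.571, 0.031, 0.317]
216 [11, 10, 11] [0.556, 0.029, 0.298]
218 [12, 11, 12] [0.554, 0.029, 0.29]
220 [12, 13, 13] [0.551, 0.029, 0.282]
222 [12, 12, 13] [0.557, 0.029, 0.282]
224 [31, 30, 28] [0.549, 0.029, 0.268]
226 [8, 8, 7] [0.557, 0.029, 0.269]
228 [7, 7, 6] [0.558, 0.03, 0.265]
230 [7, 7, 7] [0.56, 0.03, 0.26]
232 [7, 6, 7] [0.559, 0.03, 0.254]
234 [60, 57, 53] [0.549, 0.029, 0.238]
```

View pics/s2.png

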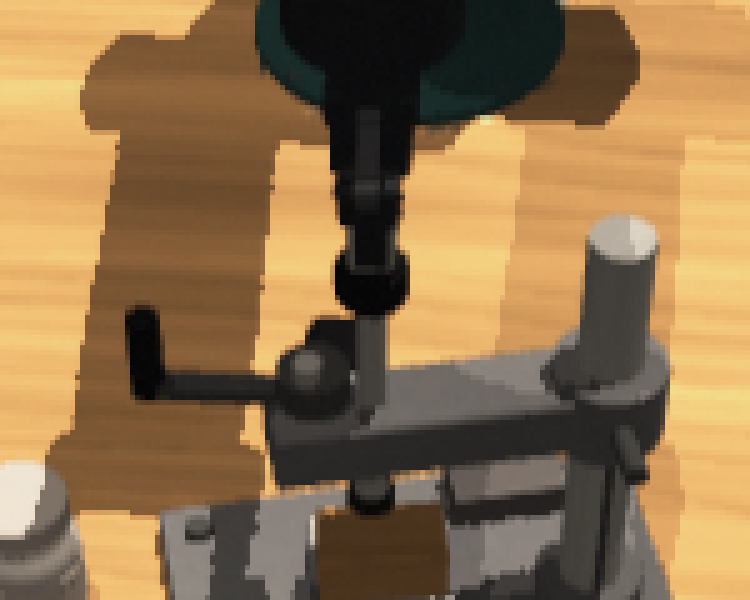

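The head has moved about 16 mm and the push force is steady at about 4.3 N. The foot is now just above the block (foot at crop (372,495)).

Emit:
step_arm(motion=[[0,0,0,0.2,0],[0,0,0,0.4,0],[0,0,0,0.6,0],[0,0,0,0.8,0],[0,0,0,1.0,0],[0,0,0,1.1,0],[0,0,0,1.2,0]])

```text
time: 5.85
tool_pos: [0.5423, 0.0274, 0.2315]
tcp_rot: [2.155, 2.285, 0.0]
wrist_force: [0.6, -0.8, 3.3]
width: -0.002
grip_force: 1.8
```

Emit:
step_arm(motion=[[0,0,0,0.05,0],[0,0,0,0.1,0],[0,0,0,0.15,0]])

```text
time: 6.15
tool_pos: [0.5423, 0.0274, 0.2301]
tcp_rot: [2.156, 2.285, 0.0]
wrist_force: [0.8, -0.5, 3.1]
width: 0.0
grip_force: 1.7
```

```bash
python3 - <<'E'
from h import *
for t in range(2):
    im,d=bot.read_camera('scene');new=cloud('scene',d)
    for v in range(268,290,2): print(v,im[v,340].tolist(),np.round(np.median(new[v,330:346],0),4).tolist()) if t==0 else 0
print(np.round([np.median(new[v,332:337],0) for v in range(216,240,2)],4))
E
```

```text
268 [136, 131, 124] [0.4516, 0.0337, 0.0195]
270 [128, 111, 95] [0.541, 0.0371, 0.1094]
272 [74, 52, 29] [0.5471, 0.0376, 0.1087]
274 [74, 52, 29] [0.5478, 0.0378, 0.1013]
276 [73, 51, 29] [0.5447, 0.0376, 0.0915]
278 [72, 50, 29] [0.5505, 0.0381, 0.0912]
280 [70, 49, 28] [0.5571, 0.0387, 0.0914]
282 [75, 51, 30] [0.5597, 0.039, 0.0864]
284 [74, 51, 30] [0.5598, 0.0391, 0.0786]
286 [73, 51, 30] [0.5605, 0.0393, 0.0711]
288 [74, 51, 29] [0.5612, 0.0394, 0.0645]
[[0.5985 0.0333 0.3352]
 [0.5728 0.0309 0.3069]
 [0.5553 0.0293 0.2855]
 [0.5565 0.0292 0.2811]
 [0.5561 0.0294 0.2753]
 [0.556  0.0294 0.2692]
 [0.5496 0.0287 0.2572]
 [0.5553 0.0294 0.2558]
 [0.5599 0.0298 0.2544]
 [0.559  0.0296 0.2473]
 [0.559  0.0298 0.2412]
 [0.5494 0.0289 0.2261]]
```

Emit:
step_arm(motion=[[0,0,0,0.1,0],[0,0,0,0.2,0],[0,0,0,0.25,0],[0,0,0,0.3,0],[0,0,0,0.35,0]])

```text
time: 6.75
tool_pos: [0.5423, 0.0274, 0.2266]
tcp_rot: [2.156, 2.285, 0.0]
wrist_force: [-0.3, 0.3, 4.1]
width: 0.002
grip_force: 1.7
```

Emit:
step_arm(motion=[[0,0,0,0.05,0],[0,0,0,0.1,0],[0,0,0,0.1,0]])

```text
time: 7.05
tool_pos: [0.5423, 0.0274, 0.2256]
tcp_rot: [2.156, 2.285, 0.0]
wrist_force: [1.4, 0.4, 2.7]
width: 0.003
grip_force: 1.3
```

Emit:
step_arm(motion=[[0,0,0,0.05,0],[0,0,0,0.1,0],[0,0,0,0.1,0]])

```text
time: 7.35
tool_pos: [0.5423, 0.0274, 0.2246]
tcp_rot: [2.156, 2.285, 0.0]
wrist_force: [1.5, 0.0, 3.3]
width: -0.003
grip_force: 1.4
```

Emit:
step_arm(motion=[[0,0,0,0.05,0],[0,0,0,0.1,0],[0,0,0,0.1,0]])

```text
time: 7.65
tool_pos: [0.5423, 0.0274, 0.2236]
tcp_rot: [2.156, 2.285, 0.0]
wrist_force: [0.6, -0.3, 2.9]
width: -0.001
grip_force: 1.4
```

Emit:
step_arm(motion=[[0,0,0,0.05,0],[0,0,0,0.1,0],[0,0,0,0.1,0]])

```text
time: 7.95
tool_pos: [0.5423, 0.0274, 0.2226]
tcp_rot: [2.156, 2.285, 0.0]
wrist_force: [1.7, 1.2, 2.9]
width: -0.0
grip_force: 1.4
```

Emit:
step_arm(motion=[[0,0,0,0.05,0],[0,0,0,0.1,0],[0,0,0,0.1,0]])

```text
time: 8.25
tool_pos: [0.5423, 0.0274, 0.2216]
tcp_rot: [2.156, 2.285, 0.0]
wrist_force: [2.1, 0.4, 2.3]
width: -0.003
grip_force: 1.4
```

Emit:
step_arm(motion=[[0,0,0,0.05,0],[0,0,0,0.1,0],[0,0,0,0.1,0]])

```text
time: 8.55
tool_pos: [0.5423, 0.0274, 0.2207]
tcp_rot: [2.156, 2.285, 0.0]
wrist_force: [1.7, -1.0, 3.6]
width: -0.001
grip_force: 1.7
```

Emit:
step_arm(motion=[[0,0,0,0.05,0],[0,0,0,0.1,0],[0,0,0,0.1,0]])

```text
time: 8.85
tool_pos: [0.5423, 0.0274, 0.2205]
tcp_rot: [2.155, 2.285, 0.001]
wrist_force: [-0.5, 0.8, 6.9]
width: 0.003
grip_force: 3.4
```

Emit:
step_arm(motion=[[0,0,0,0.03,0],[0,0,0,0.06,0],[0,0,0,0.06,0]])

```text
time: 9.15
tool_pos: [0.5424, 0.0274, 0.2204]
tcp_rot: [2.155, 2.285, 0.001]
wrist_force: [-1.5, -0.5, 9.1]
width: 0.002
grip_force: 4.4
```

Emit:
step_arm(motion=[[0,0,0,0.03,0],[0,0,0,0.06,0],[0,0,0,0.06,0],[0,0,0,0.06,0]])

```text
time: 9.55
tool_pos: [0.5424, 0.0274, 0.2204]
tcp_rot: [2.155, 2.285, 0.001]
wrist_force: [-1.6, 0.3, 10.7]
width: 0.002
grip_force: 5.4
```

Emit:
step_arm(motion=[[0,0,0,-0.1,0],[0,0,0,-0.3,0],[0,0,0,-1,0],[0,0,0,-3,0],[0,0,0,-6,0],[3.5,-3,0.2,-6,0],[3.5,-6,0.4,-6,0],[3.5,-9,0.6,-6,0],[3.5,-10.4,0.6,-5,0],[3.5,-10.4,0.6,-3.5,0],[3.5,-10.4,0.6,-3,0],[3.5,-10.4,0.6,-3,0]])

```text
time: 10.75
tool_pos: [0.5526, -0.0747, 0.2458]
tcp_rot: [-2.152, -2.283, 0.003]
wrist_force: [-0.3, 0.3, 0.3]
width: 0.408
grip_force: 0.0
```

```bash
python3 - <<'E'
from h import *
im,d=bot.read_camera('scene');new=cloud('scene',d)
b,_=bot.read_camera('top')
a=cv2.resize(im[150:290,230:400,::-1],(510,420));b=cv2.resize(b[170:310,280:420,::-1],(280,280))
o=np.zeros((420,790,3),np.uint8);o[:,:510]=a;o[:280,510:]=b;cv2.imwrite('pics/s3.png',o)
print(np.round([np.median(new[v,332:337],0) for v in range(216,240,2)],4))
m=(new[...,1]<-.03)&(new[...,1]>-.13)&(new[...,2]>.2)&(new[...,2]<.36)&(abs(new[...,0]-.555)<.06)
for z in np.arange(.2,.36,.01):
    q=new[m&(abs(new[...,2]-z)<.005)]
    if len(q):print(round(z,3),len(q),np.round(q.min(0),3),np.round(q.max(0),3))
E
```

```text
[[ 2.143e-01 -3.900e-03 -1.800e-03]
 [ 2.259e-01  5.000e-04 -1.000e-04]
 [ 2.347e-01 -1.700e-03 -6.000e-04]
 [ 2.424e-01 -7.000e-04 -2.000e-03]
 [ 2.514e-01 -1.000e-04 -2.400e-03]
 [ 5.327e-01  2.720e-02  2.475e-01]
 [ 5.387e-01  2.750e-02  2.471e-01]
 [ 5.451e-01  3.070e-02  2.467e-01]
 [ 5.526e-01  3.140e-02  2.478e-01]
 [ 5.584e-01  2.960e-02  2.471e-01]
 [ 5.574e-01  2.960e-02  2.401e-01]
 [ 5.590e-01  2.980e-02  2.352e-01]]
0.2 26 [ 0.55  -0.082  0.2  ] [ 0.562 -0.031  0.205]
0.21 21 [ 0.553 -0.081  0.206] [ 0.562 -0.068  0.215]
0.22 22 [ 0.555 -0.084  0.215] [ 0.563 -0.069  0.225]
0.23 19 [ 0.555 -0.083  0.227] [ 0.564 -0.069  0.235]
0.24 31 [ 0.549 -0.083  0.235] [ 0.564 -0.069  0.24 ]
0.27 3 [ 0.535 -0.07   0.273] [ 0.576 -0.067  0.275]
0.28 30 [ 0.534 -0.082  0.275] [ 0.585 -0.062  0.285]
0.29 47 [ 0.532 -0.084  0.286] [ 0.586 -0.061  0.295]
0.3 38 [ 0.529 -0.083  0.295] [ 0.588 -0.062  0.304]
0.31 2 [ 0.53  -0.079  0.305] [ 0.585 -0.064  0.314]
0.32 27 [ 0.523 -0.083  0.315] [ 0.603 -0.059  0.325]
0.33 48 [ 0.535 -0.083  0.325] [ 0.608 -0.058  0.335]
0.34 55 [ 0.537 -0.083  0.335] [ 0.612 -0.056  0.345]
0.35 71 [ 0.532 -0.089  0.346] [ 0.615 -0.055  0.355]
```

View pics/s3.png

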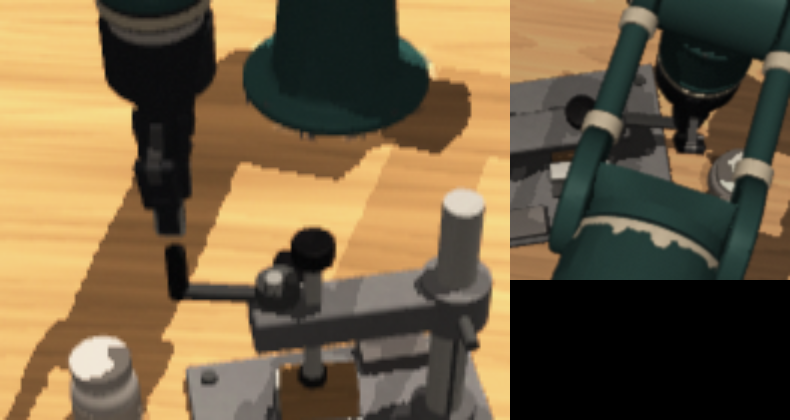

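The head is still at 0.247 with its foot on the block. The open fingers, tips at about 0.275, are right above the lever post (crop (175,245)).

Emit:
step_arm(motion=[[3.5,-0.1,0.1,0.5,0],[3.5,-0.1,0.1,1.5,0],[3.5,-0.1,0.1,2.5,0],[3.5,-0.1,0.1,3.5,0],[3.5,-0.1,0.1,4.5,0],[3.5,-0.1,0.1,5.5,0],[3.5,-0.1,0.1,6.2,0],[3.5,-0.1,0.1,6.2,0]])

```text
time: 11.65
tool_pos: [0.5543, -0.0769, 0.1847]
tcp_rot: [-2.154, -2.284, 0.002]
wrist_force: [0.1, 0.2, 0.0]
width: 0.411
grip_force: 0.0
```

```bash
python3 - <<'E'
import numpy as np
from h import *
s=bot.read_state();Rm=R.from_rotvec(s['tcp_rot']).as_matrix();print(s['tool_pos'],s['wrist_force'],np.round(Rm,3))
piv=np.array([.5501,-.0014]);head0=np.array([0.555,-0.0765])
a=lambda th:piv+.075*np.array([np.cos(-np.deg2rad(74.3)-th),np.sin(-np.deg2rad(74.3)-th)])
th0=.215;p0=a(th0)
n=20
for th in np.linspace(th0,1.62,24):
    d=np.r_[a(th)-p0,0]; t=Rm.T@d*100; print(round(th,3),np.round(t[:2],2),round(np.rad2deg(th-th0),1))
E
```

```text
[ 0.55431396 -0.07689338  0.18472846] [0.09962854 0.1631543  0.02343478] [[-0.058  0.998 -0.003]
 [ 0.998  0.058  0.   ]
 [ 0.001 -0.003 -1.   ]]
0.215 [0. 0.] 0.0
0.276 [ 0.01 -0.46] 3.5
0.337 [ 0.06 -0.91] 7.0
0.398 [ 0.12 -1.37] 10.5
0.459 [ 0.22 -1.81] 14.0
0.52 [ 0.35 -2.26] 17.5
0.582 [ 0.5  -2.69] 21.0
0.643 [ 0.67 -3.11] 24.5
0.704 [ 0.88 -3.52] 28.0
0.765 [ 1.1  -3.92] 31.5
0.826 [ 1.35 -4.3 ] 35.0
0.887 [ 1.63 -4.67] 38.5
0.948 [ 1.92 -5.02] 42.0
1.009 [ 2.24 -5.35] 45.5
1.07 [ 2.58 -5.66] 49.0
1.131 [ 2.93 -5.95] 52.5
1.192 [ 3.3  -6.22] 56.0
1.253 [ 3.69 -6.46] 59.5
1.315 [ 4.09 -6.69] 63.0
1.376 [ 4.51 -6.88] 66.5
1.437 [ 4.93 -7.05] 70.0
1.498 [ 5.37 -7.19] 73.5
1.559 [ 5.81 -7.31] 77.0
1.62 [ 6.26 -7.4 ] 80.5
```

Emit:
step_arm(force=20, motion=[[2.2,0,0,0,0],[2.2,0,0,0,0],[2.2,0.01,-0.46,0,3.5],[2.2,0.06,-0.91,0,7],[2.2,0.12,-1.37,0,10.5],[2.2,0.22,-1.81,0,14],[2.2,0.35,-2.26,0,17.5],[2.2,0.5,-2.69,0,21],[2.2,0.67,-3.11,0,24.5],[2.2,0.88,-3.52,0,28],[2.2,1.1,-3.92,0,31.5],[2.2,1.35,-4.3,0,35],[2.2,1.63,-4.67,0,38.5],[2.2,1.92,-5.02,0,42],[2.2,1.92,-5.02,0,42]])

```text
time: 13.15
tool_pos: [0.5048, -0.0617, 0.1875]
tcp_rot: [2.829, 1.36, 0.002]
wrist_force: [0.2, -4.6, -0.6]
width: 0.261
grip_force: 1.4
```

```bash
python3 - <<'E'
from h import *
s=bot.read_state();Rm=R.from_rotvec(s['tcp_rot']).as_matrix();print(s['tool_pos'],s['wrist_force'],s['width'],np.round(Rm,3))
piv=np.array([.5501,-.0014])
v=s['tool_pos'][:2]-piv;print(np.hypot(*v),-np.arctan2(v[1],v[0])-np.deg2rad(74.3))
a=lambda th:.075*np.array([np.cos(-np.deg2rad(74.3)-th),np.sin(-np.deg2rad(74.3)-th)])
th0=.948
for th in np.arange(.948,1.85,.04):
    t=Rm.T@np.r_[a(th)-a(th0),0]*100; print(round(th,3),np.round(t[:2],2),round(np.rad2deg(th-th0),1))
im,d=bot.read_camera('scene');cv2.imwrite('pics/s4.png',cv2.resize(im[150:290,230:400,::-1],(680,560)))
E
```

```text
[ 0.50481764 -0.06166633  0.18747077] [ 0.19805402 -4.59533613 -0.63330713] 0.26096457198705375 [[ 0.625  0.781  0.002]
 [ 0.781 -0.625 -0.002]
 [ 0.     0.003 -1.   ]]
0.07538250477938874 0.918394550196554
0.948 [0. 0.] 0.0
0.988 [ 0.01 -0.3 ] 2.3
1.028 [ 0.02 -0.6 ] 4.6
1.068 [ 0.05 -0.9 ] 6.9
1.108 [ 0.1  -1.19] 9.2
1.148 [ 0.15 -1.49] 11.5
1.188 [ 0.21 -1.78] 13.8
1.228 [ 0.29 -2.07] 16.0
1.268 [ 0.38 -2.36] 18.3
1.308 [ 0.48 -2.64] 20.6
1.348 [ 0.59 -2.92] 22.9
1.388 [ 0.71 -3.19] 25.2
1.428 [ 0.85 -3.46] 27.5
1.468 [ 0.99 -3.73] 29.8
1.508 [ 1.14 -3.98] 32.1
1.548 [ 1.31 -4.24] 34.4
1.588 [ 1.48 -4.48] 36.7
1.628 [ 1.67 -4.72] 39.0
1.668 [ 1.86 -4.95] 41.3
1.708 [ 2.06 -5.17] 43.5
1.748 [ 2.27 -5.38] 45.8
1.788 [ 2.49 -5.59] 48.1
1.828 [ 2.72 -5.78] 50.4
```

View pics/s4.png

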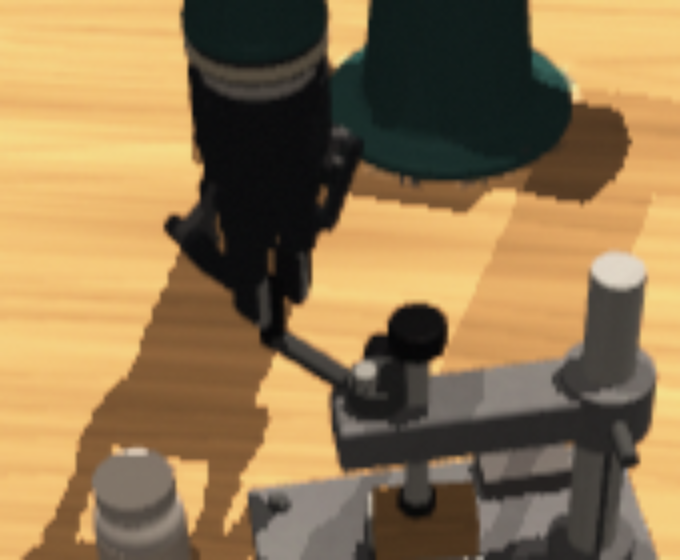

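The lever is following inside the caged fingers, with the post at crop (270,325), and the foot is still on the block (crop (415,500)). Next comes the bite, slowly.

Emit:
step_arm(motion=[[2.2,0.01,-0.3,0,2.3],[2.2,0.02,-0.6,0,4.6],[2.2,0.05,-0.9,0,6.9],[2.2,0.1,-1.19,0,9.2],[2.2,0.15,-1.49,0,11.5],[2.2,0.21,-1.78,0,13.8],[2.2,0.29,-2.07,0,16],[2.2,0.38,-2.36,0,18.3],[2.2,0.48,-2.64,0,20.6],[2.2,0.48,-2.64,0,20.6]])

```text
time: 14.2
tool_pos: [0.4874, -0.0429, 0.1874]
tcp_rot: [3.024, 0.833, 0.001]
wrist_force: [0.4, -8.1, 1.3]
width: 0.259
grip_force: 3.6
```

```bash
cat > p.py <<'E'
from h import *
s=bot.read_state();Rm=R.from_rotvec(s['tcp_rot']).as_matrix();print(s['tool_pos'],s['wrist_force'],s['width'],Rm.T@s['wrist_force'])
piv=np.array([.5501,-.0014])
v=s['tool_pos'][:2]-piv;print(np.hypot(*v),-np.arctan2(v[1],v[0])-np.deg2rad(74.3))
a=lambda th:.075*np.array([np.cos(-np.deg2rad(74.3)-th),np.sin(-np.deg2rad(74.3)-th)])
th0=1.308
for th in np.arange(th0,1.85,.04):
    t=Rm.T@np.r_[a(th)-a(th0),0]*100; print(round(th,3),np.round(t[:2],2),round(np.rad2deg(th-th0),1))
E
python3 p.py
```

```text
[ 0.4874011  -0.04289169  0.18738081] [ 0.43238975 -8.14107399  1.27975213] 0.259137668914063 [-3.79665524  7.22080845 -1.24384343]
0.0751845267049678 1.2602142657074087
1.308 [0. 0.] 0.0
1.348 [ 0.01 -0.3 ] 2.3
1.388 [ 0.02 -0.6 ] 4.6
1.428 [ 0.05 -0.9 ] 6.9
1.468 [ 0.1  -1.19] 9.2
1.508 [ 0.15 -1.49] 11.5
1.548 [ 0.22 -1.78] 13.8
1.588 [ 0.29 -2.07] 16.0
1.628 [ 0.38 -2.36] 18.3
1.668 [ 0.48 -2.64] 20.6
1.708 [ 0.59 -2.92] 22.9
1.748 [ 0.72 -3.19] 25.2
1.788 [ 0.85 -3.46] 27.5
1.828 [ 0.99 -3.73] 29.8
```

Emit:
step_arm(motion=[[2.2,0.01,-0.3,0,2.3],[2.2,0.02,-0.6,0,4.6],[2.2,0.05,-0.9,0,6.9],[2.2,0.1,-1.19,0,9.2],[2.2,0.15,-1.49,0,11.5],[2.2,0.22,-1.78,0,13.8],[2.2,0.29,-2.07,0,16],[2.2,0.29,-2.07,0,16]])

```text
time: 15.0
tool_pos: [0.4783, -0.0232, 0.1873]
tcp_rot: [3.112, 0.404, -0.001]
wrist_force: [-2.5, -6.0, 2.5]
width: 0.257
grip_force: 2.9
```

```bash
sed -i 's/th0=1.308/th0=1.588/' p.py; python3 p.py
```

```text
[ 0.47830487 -0.02317002  0.1873131 ] [-2.46816426 -5.9757885   2.53649684] 0.25684944628298534 [-3.91478217  5.15604184 -2.51503726]
0.07502315425338406 1.5504009012083857
1.588 [0. 0.] 0.0
1.628 [ 0.01 -0.3 ] 2.3
1.668 [ 0.02 -0.6 ] 4.6
1.708 [ 0.06 -0.9 ] 6.9
1.748 [ 0.1  -1.19] 9.2
1.788 [ 0.15 -1.49] 11.5
1.828 [ 0.22 -1.78] 13.8
```

Emit:
step_arm(motion=[[2.2,0,-0.2,0,1.5],[2.2,0.02,-0.4,0,3],[2.2,0.02,-0.5,0,4],[2.2,0.02,-0.5,0,4]])

```text
time: 15.4
tool_pos: [0.478, -0.0208, 0.1873]
tcp_rot: [3.119, 0.296, 0.001]
wrist_force: [0.8, -15.7, -0.1]
width: 0.257
grip_force: 7.5
```

```bash
python3 p.py|head -3
```

```text
[ 0.47802767 -0.02082183  0.18729997] [  0.7986805  -15.67095655  -0.09686864] 0.2572685416292574 [-2.16511905 15.53978332  0.23140248]
0.07464334277134359 1.5815887684503356
1.588 [0. 0.] 0.0
```

End stop reached, with the force up to 15.7 N. I'll re-centre, open and lift away.

Emit:
step_arm(motion=[[2.2,0,0.3,0,0],[2.2,0,0.6,0,0],[3.5,0,0.7,0,0],[3.5,0,0.7,0,0],[3.5,0,0.7,-1,0],[3.5,0,0.7,-3,0],[3.5,0,0.7,-5,0],[3.5,0,0.7,-8,0],[3.5,0,0.7,-12,0],[3.5,-4,4,-15,0],[3.5,-8,7,-15,0],[3.5,-8,7,-15,0]])

```text
time: 16.6
tool_pos: [0.4104, -0.1023, 0.3394]
tcp_rot: [3.125, 0.29, 0.005]
wrist_force: [-0.4, -0.5, 0.4]
width: 0.411
grip_force: 0.0
```

```bash
python3 - <<'E'
from h import *
im,d=bot.read_camera('scene');new=cloud('scene',d);cv2.imwrite('pics/s5.png',cv2.resize(im[150:310,220:430,::-1],(735,560)))
print(np.round(np.median(new[227:233,331:338].reshape(-1,3),0),4),bot.read_state()['tool_pos'])
m=(new[...,2]>.222)&(new[...,2]<.25)&(abs(new[...,0]-.478)<.04)&(abs(new[...,1]+.023)<.04)
q=new[m];print(len(q),np.round((q.min(0)+q.max(0))/2,4) if len(q) else 0)
if len(q):
    v=((q.min(0)+q.max(0))/2)[:2]-[.5501,-.0014];print(np.hypot(*v),-np.arctan2(v[1],v[0])-np.deg2rad(74.3))
E
```

```text
[0.5449 0.0284 0.2475] [ 0.41052771 -0.10187177  0.33849543]
58 [ 0.482  -0.0234  0.231 ]
0.07153121931203513 1.5321750665846772
```

View pics/s5.png

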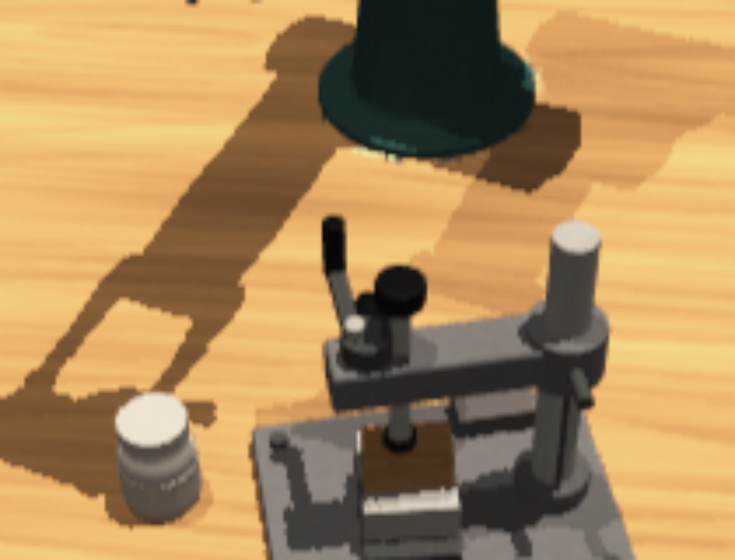

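The lever is at its end stop (about 1.53 rad, post at crop (333,245)), the foot sits on the block at (400,437) and the robot is clear. Handing in.

```bash
python3 -c "
from workcell import bot
print(bot.finish_job())"
```

```text
the job is handed in; nothing more can be done
None
```

I pushed the stop bar down until its foot rested on the part (about 8 N, inferred from the wrist force), swung the clamp lever to its end stop (about 1.53 rad), moved the arm clear and handed the job in; no verdict came back.

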